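# Shut two drawers of the parts cabinet, leave the spark plug drawer open

## Task

All three drawers of the small parts cabinet on the bench stand open. With the fingertips, push the drawer with the bolt and the drawer with the rotor arm fully home, gently, without bearing hard on them once they are shut; leave the drawer with the spark plug standing open just as it is, because the plug is wanted next. Only push: pick nothing up, and leave the plug and the other things on and round the cabinet where they are.

Things in the scene. Friction and masses are not known exactly. Their poses are not given: they have to be found in the camera images.
- cabinet: Low grey steel cabinet, fixed: 120 mm deep (x), 312 wide (y), 75 tall, three drawers side by side. Origin: centre of its underside; x points from the fronts to the back (away from the robot), y to the left, z up. Drawer centre lines at y = +0.10 (left), 0, -0.10; a drawer that is home has its front's outer face at x = -0.070. Drawers are open on top, walls 4 mm thick and 48 mm above the bench.
- drawer_left (a joint): Left drawer (as the robot sees it): 0 = fully home, its front panel against the cabinet; grows in m as it comes out towards the robot, to 0.09. Starts 0.055 to 0.08 out. Runs straight along the cabinet's x with about 2 N of friction, no spring or catch; stays where left. At 0 it meets a hard stop: stop pushing there (35 N is too hard).
- drawer_left_front (a point): Middle of the outer face of the left drawer's front panel, 42 mm above the bench; moves with the drawer. Panel 96 mm wide, 10 mm thick, from 6 to 68 mm above the bench. At 11 to 17 mm above the bench a lip pull 44 mm wide stands out 9 mm; above 20 mm the face is flat but for a card holder 1 mm thick. Axes as cabinet.
- drawer_middle (a joint): Middle drawer (as the robot sees it): 0 = fully home, its front panel against the cabinet; grows in m as it comes out towards the robot, to 0.09. Starts 0.055 to 0.08 out. Runs straight along the cabinet's x with about 2 N of friction, no spring or catch; stays where left. At 0 it meets a hard stop: stop pushing there (35 N is too hard).
- drawer_middle_front (a point): Middle of the outer face of the middle drawer's front panel, 42 mm above the bench; moves with the drawer. Panel 96 mm wide, 10 mm thick, from 6 to 68 mm above the bench. At 11 to 17 mm above the bench a lip pull 44 mm wide stands out 9 mm; above 20 mm the face is flat but for a card holder 1 mm thick. Axes as cabinet.
- drawer_right (a joint): Right drawer (as the robot sees it): 0 = fully home, its front panel against the cabinet; grows in m as it comes out towards the robot, to 0.09. Starts 0.055 to 0.08 out. Runs straight along the cabinet's x with about 2 N of friction, no spring or catch; stays where left. At 0 it meets a hard stop: stop pushing there (35 N is too hard).
- drawer_right_front (a point): Middle of the outer face of the right drawer's front panel, 42 mm above the bench; moves with the drawer. Panel 96 mm wide, 10 mm thick, from 6 to 68 mm above the bench. At 11 to 17 mm above the bench a lip pull 44 mm wide stands out 9 mm; above 20 mm the face is flat but for a card holder 1 mm thick. Axes as cabinet.
- spark_plug: Spark plug, 21 x 71 x 18 mm: threaded metal end, hexagon, white insulator. It lies loose across one of the three drawers, close behind the front panel, on the drawer floor 10 mm above the bench; which drawer varies. Origin: centre of its underside.
- bolt: Plain steel hexagon-head bolt, 19 x 45 x 17 mm. It lies loose across one of the three drawers, close behind the front panel, on the drawer floor 10 mm above the bench; which drawer varies. Origin: centre of its underside.
- rotor_arm: Distributor rotor arm, 21 x 40 x 19 mm: a round moulded hub with a flat metal-topped arm. It lies loose across one of the three drawers, close behind the front panel, on the drawer floor 10 mm above the bench; which drawer varies. Origin: centre of its underside.
- tape_roll: Roll of insulating tape, 43 mm across and 19 mm tall, lying loose on top of the cabinet, towards its back. Bystander. Origin: centre of its underside.
- multimeter: Hand multimeter lying on the bench to the right, 130 x 68 x 41 mm. Bystander. Origin: centre of its underside.
- battery: Battery cell standing upright on the bench, 15 mm across, 50 mm tall, front right. Bystander. Origin: centre of its underside.
- spanner: Spanner, 182 x 26 x 8 mm, lying near the front edge of the bench. Bystander. Origin: centre of its underside.
- feeler_gauge: Fanned feeler gauge, 94 x 55 x 10 mm, lying on the bench beyond the multimeter, front right. Bystander. Origin: centre of its underside.

How it is judged:
By the outcome, as a careful person would: the job done as asked, in the order asked, and still so for the second after the job is handed in, with the robot touching nothing.
It also fails if it takes over 35 s, if anything falls off the work surface, if the arm or the gripper's body presses on something with over 40 N, if the wrist force passes 120 N, or if a joint passes its speed limit or range.

## Robot

A 6-joint arm with a two-finger parallel gripper is mounted at the origin on a cart in front of the work surface, level with it; the furniture and walls round the work are solid. World frame = base frame: x ahead of the robot, y to its left, z up, the work surface at z = 0. Lengths are in m, angles in rad, forces in N, time in s.
With the tool pointing down it reaches from about 0.25 to 0.775 m from the base axis. Payload 4 kg.
Tool frame: the origin (TCP) lies at the very end of the fingers, on their centre line; the grasp point (between the pads) lies 19 mm behind it; z points along the fingers, y is the line along which they close (so a half turn about z gives the same grasp; the last joint's range is limited). The gripper opens to 94 mm and grips with 3 to 60 N. Pads are 16 mm wide; open, the fingers measure 119 mm over their backs; the gripper's body (75 mm by 177 mm) begins 78 mm behind the grasp point.
Start: joints at [1.244, 0.087, 1.371, -0, 1.684, -0.103], TCP at [0.122, 0.536, 0.206] pointing down, gripper open.
Joint ranges: [-3.1, 3.1], [-0.76, 2.03], [0.27, 2.55], [-1.08, 4.22], [0.17, 2.65], [-2.57, 2.57]. Speed limits (rad/s): [2.79, 2.79, 3.14, 3.14, 3.14, 3.14].

## Interface

Orientations are given as [roll, pitch, yaw] about the fixed x, y, z axes, in that order (R = Rz(yaw) Ry(pitch) Rx(roll)).
In Python, from bench import robot, vision gives the robot as it stands.
- The arm moves only by the shell command python3 -m crank 'ROWS'. ROWS is JSON, a list of rows, each a list of 3 entries, a list of its own where there are three numbers: the closure, from 0 (fully open) to 1 (shut), then the shift along the tool's x, y, z in m, then the turn, a rotation vector about the tool's x, y, z in degrees. A call has 1 to 8 rows; each row shifts and turns the commanded pose from where the row before left it, along the tool's axes as they then stand; what a row does not reach is not made up. A row lasts 1/10 s, in which the tool goes at most 50 mm and 8.59 degrees, less where a joint would pass 70% of its speed; a pose out of reach is approached as far as the arm can. A call with a gripper value outside its range is refused whole. The fingers move at their own pace and stop on an object; the grip force is fixed at half the most. Time passes only in rows, so rows that do not move let the fingers close. It gives the time, the measured TCP pose, the force, the opening and the grip force at its end, in the units of the state.
- robot.get_obs(): the state, without advancing time (a new reading comes with each control period).
- vision.snapshot(name): name is "scene" or "top"; returns a dict with "color" (480x640x3 uint8, red, green, blue), "z_map" (480x640 float32, m along the optical axis (not along the pixel's ray), 0 where there is no reading), "fx", "fy", "cx", "cy" (pixels), "R" (3x3) and "t" (3): a world point X has camera coordinates R X + t. Camera axes: x right, y down, z forward; pixel columns grow to the right and rows downward; lengths in m; the calibration is good to about 2 mm. A picture is of the moment at which its call begins.
- robot.close_job(): hands the job in; it is judged then, once.
The state is a dict: "time": time; "joint_positions": joint angles; "qvel": joint speeds; "joint_torque": joint torques, N m; "tool_pos": TCP position; "ee_rot": TCP orientation; "wrist_force": force on the tool from outside, world axes, zero at the start; "wrist_torque": the same for the moment, N m; "width": finger opening in m; "finger_force": force on a finger pad.
Only numpy, scipy, OpenCV 4.12 (cv2) and the standard library are available. Lean on these libraries where they do the work, as an engineer would, in place of code of your own. Each camera call takes 0.05 s, during which the arm holds its last target. There are 200 camera calls.

## Working session

There is one attempt and no reset: what is moved stays moved. The work goes in short steps, Python scripts to look and compute and a shell command to move; the robot and the scene stay as the last step left them, time stands still between calls to the robot, and variables do not carry over. Pictures are saved under pics/ and viewed, at most 10 in all, crops included, and the job is handed in when it is done.

```bash
mkdir -p pics; ls
python3 - <<'E'
from bench import robot, vision
import cv2,pickle
o=robot.get_obs(); print(o)
for n in("scene","top"):
    s=vision.snapshot(n); pickle.dump(s,open(n+".pkl","wb")); cv2.imwrite(f"pics/{n}.png",s["color"][:,:,::-1]); print(n,s["R"],s["t"],s["fx"])
E
```

```text
pics
{'time': 0.0, 'joint_positions': array([ 1.24389037e+00,  8.79524928e-02,  1.37224405e+00, -3.98244082e-05,
        1.68358151e+00, -1.03081739e-01]), 'qvel': array([-0.00018367, -0.00308398, -0.00153883, -0.0007836 , -0.00107603,
        0.00210703]), 'joint_torque': array([ 2.15190698e-04, -3.40164328e+01, -3.02431297e+01,  7.18736742e-02,
        3.27669620e-02, -1.59049328e-04]), 'tool_pos': array([0.12191073, 0.53576085, 0.20431072]), 'ee_rot': array([-3.13941478e+00, -1.85504755e-04,  2.91776380e+00]), 'wrist_force': array([ 0.32748413, -0.12059213,  0.67208171]), 'wrist_torque': array([ 0.02171835, -0.00892885, -0.03351854]), 'finger_force': 0.0, 'width': 0.09424444553858173}
scene [[ 0.45162744 -0.89181348  0.02648345]
 [-0.35378917 -0.20625586 -0.91230025]
 [ 0.81906402  0.40265027 -0.40866476]] [-0.29610914  0.24437747  0.69759976] 513.4403226255561
top [[ 6.90095255e-02 -9.97615894e-01 -4.60932878e-04]
 [-9.71343230e-01 -6.70867769e-02 -2.28016871e-01]
 [ 2.27442332e-01  1.61830601e-02 -9.73657072e-01]] [-0.09244523  0.52820249  1.09618436] 438.5040344173636
```

View pics/scene.png

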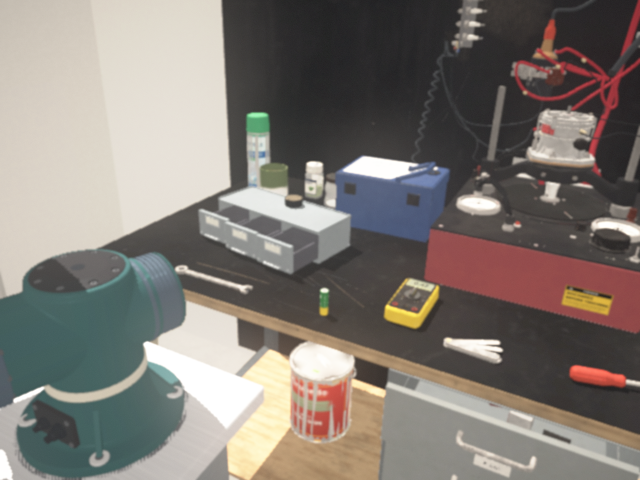

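View pics/top.png

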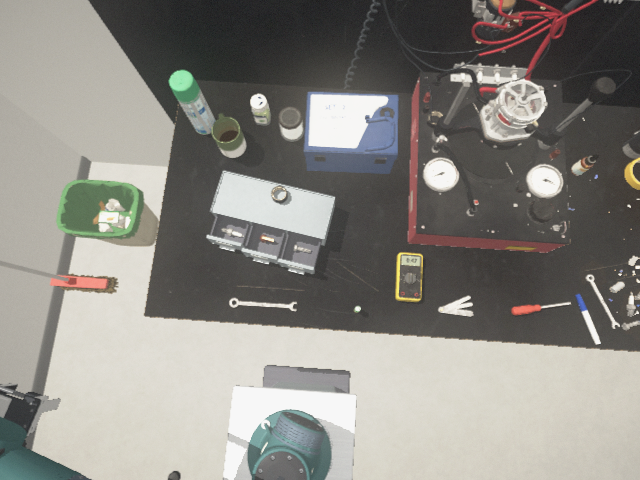

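The overview shows the cabinet at about (270,220) in the top view, with the drawers opening down the image. I'll enlarge that area to identify what's in each drawer, and measure it.

```bash
cat > h.py <<'E'
import numpy as np,pickle
def ray(s,u,v,z):
    d=s["R"].T@np.array([(u-s["cx"])/s["fx"],(v-s["cy"])/s["fy"],1]); c=-s["R"].T@s["t"]
    return c+d*(z-c[2])/d[2]
def proj(s,X):
    p=s["R"]@np.array(X)+s["t"]; return p[0]/p[2]*s["fx"]+s["cx"],p[1]/p[2]*s["fy"]+s["cy"]
E
python3 - <<'E'
import cv2,pickle
from h import *
s=pickle.load(open("top.pkl","rb"))
c=s["color"][165:280,200:345,::-1]
cv2.imwrite("pics/crop.png",cv2.resize(c,None,fx=5.2,fy=5.2,interpolation=cv2.INTER_CUBIC))
hsv=cv2.cvtColor(s["color"],cv2.COLOR_RGB2HSV)
# points at height of top: from depth
z=s["z_map"]; v,u=np.mgrid[165:280,200:345]; zz=z[165:280,200:345]
P=np.stack([(u-s["cx"])/s["fx"]*zz,(v-s["cy"])/s["fy"]*zz,zz],-1)-s["t"]; P=P@s["R"]
m=(abs(P[...,2]-.075)<.008)
m=cv2.morphologyEx(m.astype(np.uint8),cv2.MORPH_OPEN,np.ones((7,7)))
r=cv2.minAreaRect(np.argwhere(m)[:,::-1].astype(np.float32)); b=cv2.boxPoints(r)+[200,165]
for q in b: print(q,ray(s,*q,.075))
Q=P[m>0][:,:2].astype(np.float32); r=cv2.minAreaRect(Q); print(r, cv2.boxPoints(r), np.median(P[m>0][:,2]))
E
```

```text
[210.31544876 212.07510757] [0.588241   0.25549872 0.075     ]
[220.4871254  169.35407734] [0.71017168 0.2435893  0.075     ]
[334.99571228 196.61802292] [ 0.6539448  -0.07107257  0.075     ]
[324.82403564 239.33905029] [ 0.53509005 -0.05215493  0.075     ]
((0.6216825246810913, 0.09261070936918259), (0.31297019124031067, 0.1216258704662323), 80.04102325439453) [[ 0.5347229  -0.05099927]
 [ 0.6545161  -0.07203361]
 [ 0.7086421   0.23622069]
 [ 0.58884895  0.25725502]] 0.0748862904635031
```

View pics/crop.png

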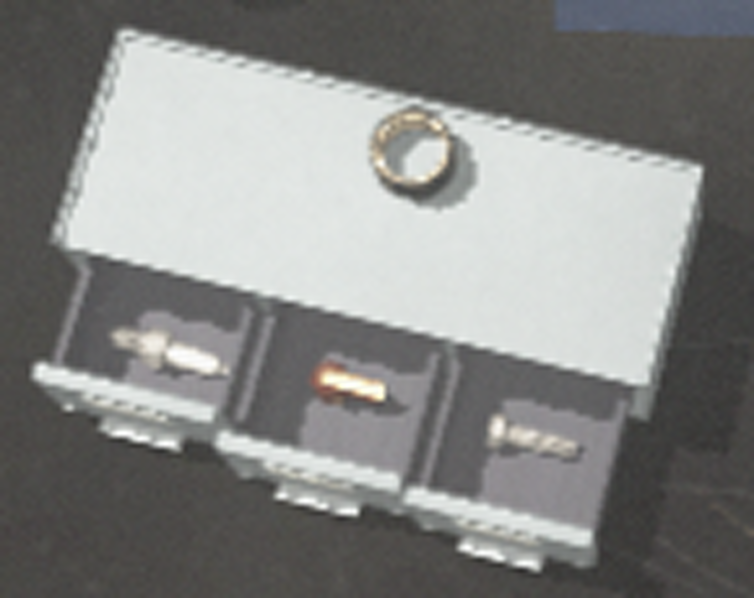

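Left drawer holds the spark plug (leave it open). Middle has the rotor arm at crop (350,383) and right has the bolt at (530,437), so I push those two home. Next I'll compute the front positions.

```bash
cat >> h.py <<'E'
C=np.array([.6217,.0926]); YAW=np.deg2rad(-9.96)
B=np.array([[np.cos(YAW),-np.sin(YAW)],[np.sin(YAW),np.cos(YAW)]]) # cab->world
def loc(s):
    z=s["z_map"]; v,u=np.mgrid[100:340,150:420]; zz=z[100:340,150:420]
    P=(np.stack([(u-s["cx"])/s["fx"]*zz,(v-s["cy"])/s["fy"]*zz,zz],-1)-s["t"])@s["R"]
    P[...,:2]=(P[...,:2]-C)@B
    return P[zz>0]
def fronts(s):
    P=loc(s)
    for n,y in(("L",.1),("M",0),("R",-.1)):
        q=P[(abs(P[:,1]-y)<.035)&(abs(P[:,2]-.068)<.006)&(P[:,0]<-.062)]
        print(n,len(q),"x min/5%/median of top edge",q[:,0].min(),np.percentile(q[:,0],5),np.median(q[:,0]), "open by median", -.065-np.median(q[:,0]))
E
python3 - <<'E'
from h import *
s=pickle.load(open("top.pkl","rb")); fronts(s)
for y in(.0,-.1):
    for x in(-.20,-.078): print(y,x,C+B@[x,y])
b=ray(s,357,310,.05)[:2]; print("battery",b,B.T@(b-C))
p=np.array([.12191,.53576]); print("tcp local",B.T@(p-C))
E
```

```text
L 113 x min/5%/median of top edge -0.13096986321707832 -0.1302085548295339 -0.1251789948145953 open by median 0.060178994814595294
M 109 x min/5%/median of top edge -0.14247199252865428 -0.14162790191171964 -0.13710232965503358 open by median 0.07210232965503358
R 110 x min/5%/median of top edge -0.1464490246307408 -0.14550422952194983 -0.14121016380221807 open by median 0.07621016380221807
0.0 -0.2 [0.42471425 0.12719212]
0.0 -0.078 [0.54487556 0.10609093]
-0.1 -0.2 [0.40741819 0.02869925]
-0.1 -0.078 [0.5275795  0.00759805]
battery [ 0.36046203 -0.14717616] [-0.21582895 -0.28134631]
tcp local [-0.56890676  0.35003704]
```

```bash
python3 -m crank '[[1,[0,0,0],[0,0,-2.9]],[1,[-0.032,-0.03,0],[0,0,0]],[1,[-0.032,-0.03,0],[0,0,0]],[1,[-0.032,-0.03,0],[0,0,0]],[1,[-0.032,-0.03,0],[0,0,0]],[1,[-0.032,-0.03,0],[0,0,0]],[1,[-0.032,-0.03,0],[0,0,0]],[1,[-0.032,-0.03,0],[0,0,0]]]'
python3 - <<'E'
from h import *; from bench import robot
o=robot.get_obs(); print(B.T@(o["tool_pos"][:2]-C),np.rad2deg(o["ee_rot"]))
E
```

```text
time: 0.9
tool_pos: [0.307, 0.2892, 0.2051]
ee_rot: [-3.141, -0.0, 2.969]
wrist_force: [0.5, 0.1, 0.3]
width: 0.0335
finger_force: 0.0
[-0.34395892  0.13918524] [-1.79991528e+02 -1.07719094e-02  1.70097738e+02]
```

```bash
cat > st.py <<'E'
from h import *; from bench import robot
o=robot.get_obs(); print("local",(B.T@(o["tool_pos"][:2]-C)).round(4),"z",o["tool_pos"][2].round(4),"F local",(B.T@o["wrist_force"][:2]).round(2))
E
python3 -m crank '[[1,[-0.035,-0.035,0],[0,0,0]],[1,[-0.035,-0.035,0],[0,0,0]],[1,[-0.035,-0.035,0],[0,0,0]],[1,[-0.035,-0.035,0],[0,0,0]],[1,[0,0,0.041],[0,0,0]],[1,[0,0,0.041],[0,0,0]],[1,[0,0,0.041],[0,0,0]],[1,[0,0,0.041],[0,0,0]]]'
python3 st.py
```

```text
time: 1.7
tool_pos: [0.4199, 0.1284, 0.0396]
ee_rot: [3.142, -0.0, 2.968]
wrist_force: [-0.1, 0.3, 0.0]
width: 0.0003
finger_force: 0.0
local [-0.2049  0.0004] z 0.0396 F local [-0.17  0.32]
```

```bash
python3 -m crank '[[1,[-0.014,0,0],[0,0,0]],[1,[-0.014,0,0],[0,0,0]],[1,[-0.012,0,0],[0,0,0]],[1,[-0.006,0,0],[0,0,0]],[1,[-0.004,0,0],[0,0,0]],[1,[-0.004,0,0],[0,0,0]],[1,[-0.005,0,0],[0,0,0]],[1,[-0.005,0,0],[0,0,0]]]'
python3 st.py
```

```text
time: 2.5
tool_pos: [0.4832, 0.118, 0.0417]
ee_rot: [3.141, -0.001, 2.969]
wrist_force: [-2.4, 0.8, 1.5]
width: 0.0004
finger_force: 1.1
local [-0.1408  0.0011] z 0.0417 F local [-2.52  0.35]
```

```bash
python3 -m crank '[[1,[-0.006,0,0],[0,0,0]],[1,[-0.007,0,0],[0,0,0]],[1,[-0.007,0,0],[0,0,0]],[1,[-0.007,0,0],[0,0,0]],[1,[-0.007,0,0],[0,0,0]],[1,[-0.007,0,0],[0,0,0]],[1,[-0.005,0,0],[0,0,0]],[1,[-0.004,0,0],[0,0,0]]]'
python3 st.py
```

```text
time: 3.3
tool_pos: [0.5331, 0.1091, 0.0414]
ee_rot: [3.142, -0.0, 2.968]
wrist_force: [-1.9, 0.5, 1.9]
width: 0.0007
finger_force: 1.1
local [-0.0901  0.0009] z 0.0414 F local [-1.96  0.2 ]
```

Still sliding at about 2 N. Finishing in small steps, reading the force.

```bash
python3 -m crank '[[1,[-0.003,0,0],[0,0,0]],[1,[-0.003,0,0],[0,0,0]],[1,[-0.002,0,0],[0,0,0]],[1,[0,0,0],[0,0,0]]]'
python3 st.py
python3 - <<'E'
from h import *; from bench import vision
s=vision.snapshot("top"); fronts(s)
E
```

```text
time: 3.7
tool_pos: [0.5409, 0.1077, 0.0414]
ee_rot: [3.142, 0.001, 2.968]
wrist_force: [-0.1, 0.4, -0.3]
width: 0.0008
finger_force: 0.3
local [-0.0822  0.0009] z 0.0414 F local [-0.13  0.35]
L 62 x min/5%/median of top edge -0.13005036569916711 -0.1297823663703895 -0.12522828529580868 open by median 0.060228285295808676Traceback (most recent call last):
  File "<stdin>", line 2, in <module>
  File "h.py", line 18, in fronts
    print(n,len(q),"x min/5%/median of top edge",q[:,0].min(),np.percentile(q[:,0],5),np.median(q[:,0]), "open by median", -.065-np.median(q[:,0]))
                                                 ~~~~~~~~~~^^
    return umr_minimum(a, axis, None, out, keepdims, initial, where)
ValueError: zero-size array to reduction operation minimum which has no identity
```

```bash
python3 -m crank '[[1,[-0.001,0,0],[0,0,0]],[1,[-0.001,0,0],[0,0,0]]]'; python3 st.py
```

```text
time: 3.95
tool_pos: [0.5422, 0.1074, 0.0414]
ee_rot: [-3.141, -0.001, 2.968]
wrist_force: [-2.5, -0.0, 0.8]
width: 0.0005
finger_force: 1.0
local [-0.0809  0.0009] z 0.0414 F local [-2.45 -0.44]
```

```bash
python3 -m crank '[[1,[-0.001,0,0],[0,0,0]],[1,[0,0,0],[0,0,0]]]'; python3 st.py
```

```text
time: 4.15
tool_pos: [0.5435, 0.1072, 0.0414]
ee_rot: [-3.142, -0.0, 2.968]
wrist_force: [-2.9, 0.1, 1.2]
width: 0.0006
finger_force: 0.8
local [-0.0796  0.0008] z 0.0414 F local [-2.9  -0.39]
```

```bash
python3 -m crank '[[1,[-0.0005,0,0],[0,0,0]],[1,[0,0,0],[0,0,0]]]'; python3 st.py
```

```text
time: 4.35
tool_pos: [0.5439, 0.1071, 0.0414]
ee_rot: [-3.141, -0.0, 2.968]
wrist_force: [-2.2, 0.5, 1.1]
width: 0.0004
finger_force: 0.9
local [-0.0791  0.0008] z 0.0414 F local [-2.25  0.09]
```

```bash
python3 -m crank '[[1,[-0.001,0,0],[0,0,0]],[1,[0,0,0],[0,0,0]]]'; python3 st.py
```

```text
time: 4.55
tool_pos: [0.544, 0.1071, 0.0414]
ee_rot: [-3.141, -0.002, 2.968]
wrist_force: [-5.1, 0.5, 2.4]
width: 0.0004
finger_force: 2.6
local [-0.079   0.0008] z 0.0414 F local [-5.07 -0.42]
```

```bash
python3 -m crank '[[1,[-0.0005,0,0],[0,0,0]],[1,[0,0,0],[0,0,0]]]'; python3 st.py
```

```text
time: 4.75
tool_pos: [0.544, 0.1071, 0.0414]
ee_rot: [-3.141, -0.003, 2.969]
wrist_force: [-6.1, 1.2, 4.2]
width: 0.0
finger_force: 3.2
local [-0.079   0.0008] z 0.0414 F local [-6.19  0.14]
```

Stalled at -0.079 with the force rising: the middle drawer is home. Backing off and moving to the right drawer.

```bash
python3 -m crank '[[1,[0.015,0,0],[0,0,0]],[1,[0.035,0,0],[0,0,0]],[1,[0.04,0,0],[0,0,0]],[1,[0.035,0,0],[0,0,0]],[1,[0,-0.035,0],[0,0,0]],[1,[0,-0.035,0],[0,0,0]],[1,[0,-0.031,0],[0,0,0]],[1,[0,0,0],[0,0,0]]]'; python3 st.py
```

```text
time: 5.55
tool_pos: [0.4057, 0.0263, 0.042]
ee_rot: [-3.14, 0.004, 2.964]
wrist_force: [-0.5, 0.4, 0.3]
width: 0.0006
finger_force: 0.0
local [-0.2013 -0.1027] z 0.042 F local [-0.53  0.3 ]
```

```bash
python3 -m crank '[[1,[-0.014,0,0],[0,0,0]],[1,[-0.014,0,0],[0,0,0]],[1,[-0.008,0,0],[0,0,0]],[1,[-0.005,0,0],[0,0,0]],[1,[-0.005,0,0],[0,0,0]],[1,[-0.005,0,0],[0,0,0]],[1,[-0.006,0,0],[0,0,0]],[1,[-0.006,0,0],[0,0,0]]]'; python3 st.py
```

```text
time: 6.35
tool_pos: [0.4668, 0.0185, 0.0413]
ee_rot: [3.141, -0.001, 2.969]
wrist_force: [-2.5, 1.1, 0.8]
width: 0.0003
finger_force: 1.1
local [-0.1397 -0.0998] z 0.0413 F local [-2.68  0.66]
```

```bash
python3 -m crank '[[1,[-0.006,0,0],[0,0,0]],[1,[-0.007,0,0],[0,0,0]],[1,[-0.007,0,0],[0,0,0]],[1,[-0.007,0,0],[0,0,0]],[1,[-0.007,0,0],[0,0,0]],[1,[-0.007,0,0],[0,0,0]],[1,[-0.006,0,0],[0,0,0]],[1,[-0.004,0,0],[0,0,0]]]'; python3 st.py
```

```text
time: 7.15
tool_pos: [0.5177, 0.0092, 0.0413]
ee_rot: [-3.142, -0.0, 2.968]
wrist_force: [-1.3, 1.8, -0.2]
width: 0.0004
finger_force: 1.1
local [-0.088  -0.1002] z 0.0413 F local [-1.61  1.52]
```

```bash
python3 -m crank '[[1,[-0.003,0,0],[0,0,0]],[1,[-0.001,0,0],[0,0,0]],[1,[-0.001,0,0],[0,0,0]],[1,[0,0,0],[0,0,0]]]'; python3 st.py
```

```text
time: 7.55
tool_pos: [0.5221, 0.0083, 0.0414]
ee_rot: [-3.141, 0.0, 2.968]
wrist_force: [-1.3, 0.4, -0.8]
width: 0.0004
finger_force: 0.7
local [-0.0835 -0.1003] z 0.0414 F local [-1.37  0.15]
```

```bash
python3 -m crank '[[1,[-0.001,0,0],[0,0,0]],[1,[-0.001,0,0],[0,0,0]],[1,[0,0,0],[0,0,0]]]'; python3 st.py
```

```text
time: 7.85
tool_pos: [0.5241, 0.0079, 0.0414]
ee_rot: [-3.141, 0.0, 2.968]
wrist_force: [-1.6, 1.0, -0.6]
width: 0.0005
finger_force: 0.8
local [-0.0815 -0.1003] z 0.0414 F local [-1.72  0.74]
```

```bash
python3 -m crank '[[1,[-0.001,0,0],[0,0,0]],[1,[-0.001,0,0],[0,0,0]],[1,[0,0,0],[0,0,0]]]'; python3 st.py
```

```text
time: 8.15
tool_pos: [0.5262, 0.0076, 0.0415]
ee_rot: [-3.141, 0.0, 2.968]
wrist_force: [-1.7, -1.0, -1.5]
width: 0.0003
finger_force: 0.8
local [-0.0794 -0.1002] z 0.0415 F local [-1.54 -1.33]
```

```bash
python3 -m crank '[[1,[-0.001,0,0],[0,0,0]],[1,[0,0,0],[0,0,0]]]'; python3 st.py
```

```text
time: 8.35
tool_pos: [0.5264, 0.0075, 0.0415]
ee_rot: [-3.141, -0.002, 2.968]
wrist_force: [-5.4, 0.0, 1.1]
width: 0.0002
finger_force: 2.1
local [-0.0791 -0.1003] z 0.0415 F local [-5.35 -0.92]
```

Same stop position as the middle drawer, with the force rising. One small confirming nudge, then I retreat and look.

```bash
python3 -m crank '[[1,[-0.0005,0,0],[0,0,0]],[1,[0,0,0],[0,0,0]]]'; python3 st.py
python3 -m crank '[[1,[0.015,0,0],[0,0,0]],[1,[0.035,0,0],[0,0,0]],[1,[0.04,0,0],[0,0,0]],[1,[0.03,0,-0.02],[0,0,0]],[1,[0,0,-0.04],[0,0,0]],[1,[0,0,-0.04],[0,0,0]],[1,[0.03,0,-0.04],[0,0,0]],[1,[0.03,0,0],[0,0,0]]]'
python3 -m crank '[[1,[0,-0.045,0],[0,0,0]],[1,[0,-0.045,0],[0,0,0]],[1,[0,-0.045,0],[0,0,0]],[1,[0,-0.045,0],[0,0,0]],[1,[0,0,0],[0,0,0]],[1,[0,0,0],[0,0,0]]]'
python3 - <<'E'
from h import *; from bench import vision; import cv2
s=vision.snapshot("top"); pickle.dump(s,open("top2.pkl","wb"))
cv2.imwrite("pics/after.png",cv2.resize(s["color"][155:325,190:430,::-1],None,fx=3.3,fy=3.3,interpolation=cv2.INTER_CUBIC))
fronts(s)
E
```

```text
time: 8.55
tool_pos: [0.5264, 0.0076, 0.0414]
ee_rot: [-3.141, -0.003, 2.968]
wrist_force: [-6.5, -0.3, 1.8]
width: 0.0006
finger_force: 2.9
local [-0.0791 -0.1002] z 0.0414 F local [-6.33 -1.44]
time: 9.35
tool_pos: [0.3544, 0.0384, 0.1887]
ee_rot: [3.139, 0.016, 2.968]
wrist_force: [0.3, -0.6, 0.3]
width: 0.0003
finger_force: 0.0
time: 9.95
tool_pos: [0.3198, -0.1399, 0.1821]
ee_rot: [-3.141, 0.003, 2.965]
wrist_force: [0.3, -0.5, -0.0]
width: 0.0004
finger_force: 0.0
L 110 x min/5%/median of top edge -0.1316305543838296 -0.12994556906832416 -0.12524673242424605 open by median 0.06024673242424605
M 92 x min/5%/median of top edge -0.07162124490589233 -0.07017495257190398 -0.06657567587986069 open by median 0.001575675879860683
R 95 x min/5%/median of top edge -0.07131042659305076 -0.07054318150320431 -0.06676142293243009 open by median 0.00176142293243009
```

View pics/after.png

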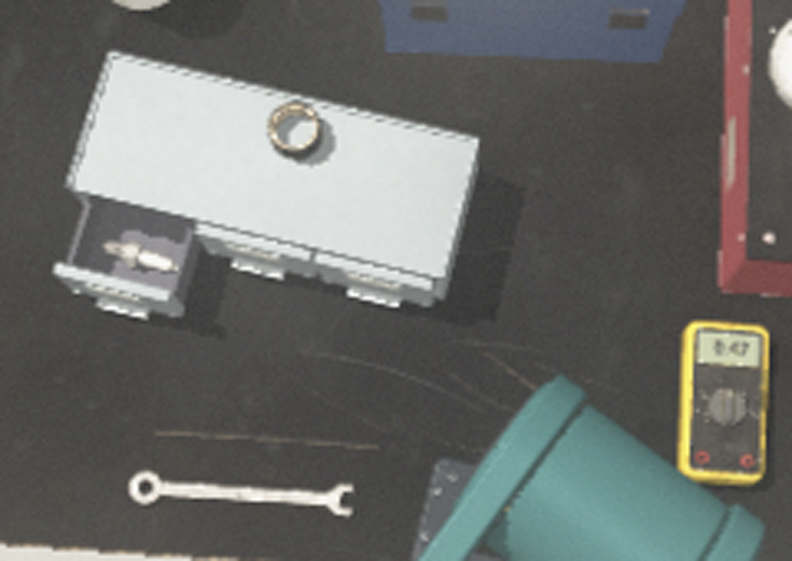

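The middle and right drawers, at (258,250) and (375,285), are flush against the cabinet. The left drawer is still 60 mm out with the plug in it, and the other things are where they were.

```bash
python3 -c "
from bench import robot
print(robot.close_job())"
```

```text
the job is handed in; nothing more can be done
None
```

The rotor-arm drawer (middle) and the bolt drawer (right) are pushed fully home, with readings of about 6 N at the stops; the spark-plug drawer (left) still stands 60 mm open as it was, and the job is handed in.

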